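Turn round a gilder's drying rack

TASK

Loose leaf must not be loaded in a draught, so first switch the blower off (pointer at the bar mark); then clear the dry rosette bars off the drying rack into the plywood tray, lying flat side by side, and lay all the freshly gilded mouldings on the rack instead: square across both rails, about centred, gilded side up and at least a finger's width apart. When the rack is ready, set the blower's switch to two dots; leave the other things on the bench where they are.

Things in the scene. Friction and masses are not known exactly. Their poses are not given: they have to be found in the camera images.
- rack: Fixed wooden drying rack. Two rails run along its y at x = -48 and +48 mm, each 8 mm wide, 340 mm long, flat top 90 mm above the table; between them only a 12 mm stretcher, top 40 mm up. At both ends of each rail (y = -163, +163 mm) an 8 mm peg stands 16 mm above the rail top. Posts and feet below at y = -150, +150 mm. Origin: middle of the footprint, on the table; z up.
- moulding1: Freshly gilded straight moulding: plain wooden back 196 x 24 x 12 mm, gilded half-round bead 18 mm wide on top, 20 mm thick in all, 80 to 170 g. Starts lying on the table, bead up. Origin: centre of its underside; x along its length, z up through the bead. May be absent (None).
- moulding2: Another freshly gilded moulding like moulding1. May be absent (None).
- moulding3: Another freshly gilded moulding like moulding1. May be absent (None).
- rosette1: Dry, finished rosette bar: wooden back 150 x 30 x 10 mm with three round gilded rosettes on top, 16 mm thick in all, 100 g. Starts lying across both rails of the rack, rosettes up. Origin: centre of its underside; x along its length, z up through the rosettes. May be absent (None).
- rosette2: Another dry rosette bar like rosette1. May be absent (None).
- rosette3: Another dry rosette bar like rosette1. May be absent (None).
- tray: Open plywood tray for finished pieces, fixed to the table: 190 mm along its x, 240 mm along its y, 30 mm high, walls 6 mm, floor 6 mm thick. Origin: centre of its underside, on the table.
- blower: Fixed white bench air blower, 140 (x) x 130 (y) mm, flat top 130 mm up; grille in its -y side. On top a black rotary switch on a silver disc, with four marks around its +x side: a bar (off), 45 degrees from the case's +x axis towards +y, then clockwise, 30 degrees apart, one dot, two dots, three dots. A steel bail lies on the top's +x edge, 12 mm high. Origin: centre of its underside.
- selector (a joint): Angle of the rotary switch (rad), growing clockwise from above. It clicks into 0 = off (bar), 0.524 = one dot, 1.047 = two dots, 1.571 = three dots, with stops just beyond the first and last. In the blower's frame the pointer (white line) lies 0.785 - angle from +x towards +y. About 0.05 N m turns it; let go between two positions it clicks into the nearer one.
- selector_grip (a point): Point on the axis of the rotary switch at gripping height, 161 mm above the table and 25 mm from the blower's centre towards its -x side. The knob is an upright bar, 50 mm long and 14 mm wide, along the pointer; its top is 9 mm above this point, and it stands on a round skirt of 48 mm diameter whose top is 21 mm below this point.
- tin: Flat round aluminium tin, 80 mm diameter, 34 mm high; bystander. Origin: centre of its underside.
- glue: Yellow glue tube, 105 mm long, 16 mm high; bystander.
- tweezers: Steel tweezers, 130 mm long, lying flat; bystander.
- palette_knife: Palette knife with a round wooden handle, 212 mm long, lying flat; bystander.

How it is judged:
On the way, in this order (a step that is already met when the one before it is completed fails the run):
1. the blower is switched off (value of joint selector between -0.15 and 0.15 rad), for 0.2 s.
2. with the blower off, all dry bars lie in the tray and all fresh mouldings lie across the rack (all of step 1 and x of moulding1 in the frame of rack between -0.035 and 0.035 m and y of moulding1 in the frame of rack between -0.148 and 0.148 m and z of moulding1 in the frame of rack between 0.086 and 0.096 m and angle between each of moulding1, moulding2, moulding3, rosette1, rosette2, rosette3's own z axis and vertical below 0.1 rad and angle between the x axis of each of moulding1, moulding2, moulding3 and the x axis of rack, either way round below 0.25 rad and linear speed of each of moulding1, moulding2, moulding3, rosette1, rosette2, rosette3 below 0.02 m/s and x of moulding2 in the frame of rack between -0.035 and 0.035 m and y of moulding2 in the frame of rack between -0.148 and 0.148 m and z of moulding2 in the frame of rack between 0.086 and 0.096 m and x of moulding3 in the frame of rack between -0.035 and 0.035 m and y of moulding3 in the frame of rack between -0.148 and 0.148 m and z of moulding3 in the frame of rack between 0.086 and 0.096 m and horizontal distance between each of moulding2, moulding3 and moulding1 above 0.032 m and horizontal distance between moulding3 and moulding2 above 0.032 m and x of rosette1 in the frame of tray between -0.08 and 0.08 m and y of rosette1 in the frame of tray between -0.11 and 0.11 m and z of each of rosette1, rosette2, rosette3 in the frame of tray below 0.014 m and x of rosette2 in the frame of tray between -0.08 and 0.08 m and y of rosette2 in the frame of tray between -0.11 and 0.11 m and x of rosette3 in the frame of tray between -0.08 and 0.08 m and y of rosette3 in the frame of tray between -0.11 and 0.11 m), for 0.3 s.
3. the switch is set to two dots (value of joint selector between 0.897 and 1.197 rad), for 0.2 s.
At the end, for the whole second after the job is handed in: Mouldings on both rails, undersides 86-96 mm up, gilded side up (0.1 rad), square within 0.25 rad, middles within 35 mm of the rack's middle line, within 148 mm along it and 32 mm apart; rosette bars flat on the tray floor, rosettes up (0.1 rad); all at rest. Switch at two dots, within 0.15 rad (all of step 3 and x of moulding1 in the frame of rack between -0.035 and 0.035 m and y of moulding1 in the frame of rack between -0.148 and 0.148 m and z of moulding1 in the frame of rack between 0.086 and 0.096 m and angle between each of moulding1, moulding2, moulding3, rosette1, rosette2, rosette3's own z axis and vertical below 0.1 rad and angle between the x axis of each of moulding1, moulding2, moulding3 and the x axis of rack, either way round below 0.25 rad and linear speed of each of moulding1, moulding2, moulding3, rosette1, rosette2, rosette3 below 0.02 m/s and x of moulding2 in the frame of rack between -0.035 and 0.035 m and y of moulding2 in the frame of rack between -0.148 and 0.148 m and z of moulding2 in the frame of rack between 0.086 and 0.096 m and x of moulding3 in the frame of rack between -0.035 and 0.035 m and y of moulding3 in the frame of rack between -0.148 and 0.148 m and z of moulding3 in the frame of rack between 0.086 and 0.096 m and horizontal distance between each of moulding2, moulding3 and moulding1 above 0.032 m and horizontal distance between moulding3 and moulding2 above 0.032 m and x of rosette1 in the frame of tray between -0.08 and 0.08 m and y of rosette1 in the frame of tray between -0.11 and 0.11 m and z of each of rosette1, rosette2, rosette3 in the frame of tray below 0.014 m and x of rosette2 in the frame of tray between -0.08 and 0.08 m and y of rosette2 in the frame of tray between -0.11 and 0.11 m and x of rosette3 in the frame of tray between -0.08 and 0.08 m and y of rosette3 in the frame of tray between -0.11 and 0.11 m and velocity of joint selector below 0.1 rad/s); the robot touches nothing.
It fails at once if another thing on the bench (tin, glue, tweezers, palette knife) is pushed more than 50 mm away (distance of any of tin, glue, tweezers, palette_knife from where it was at the start of the episode above 0.05 m).
Of rosette1, rosette2, rosette3 only 2 to 3 are there at a start; the rules pass over those that are not, and their reading is None.
Of moulding1, moulding2, moulding3 only 2 to 3 are there at a start; the rules pass over those that are not, and their reading is None.
At some moment in a run one of moulding1, moulding2, moulding3 may be knocked a few centimetres aside while the robot is not near it.
It also fails if it takes over 210 s, if anything falls off the work surface, if the arm or the gripper's body presses on something with over 40 N, if the wrist force passes 120 N, or if a joint passes its speed limit or range.

ROBOT

A 7-joint arm with a two-finger parallel gripper is mounted at the origin on the work surface. World frame = base frame: x ahead of the robot, y to its left, z up, the work surface at z = 0. Lengths are in m, angles in rad, forces in N, time in s.
With the tool pointing down it reaches from about 0.375 to 0.925 m from the base axis. Payload 3.1 kg.
Tool frame: the origin (TCP) lies between the finger pads; the fingertips stand 19 mm ahead of it and the grasp point (between the pads) is the TCP; z points along the fingers, y is the line along which they close (so a half turn about z gives the same grasp; the last joint's range is limited). The gripper opens to 85 mm and grips with 20 to 120 N. Pads are 22 mm wide; open, the fingers measure 114 mm over their backs; the gripper's body (76 mm by 85 mm) begins 54 mm behind the grasp point. The pads swing forward as they close: fully open they stand 13 mm farther back than shut.
Start: joints at [-1.345, 0.383, 0.044, 1.598, -0.018, 1.161, -0.05], TCP at [0.207, 0.616, 0.25] pointing down, gripper open.
Joint ranges: [-2.61, 2.61], [-0.41, 2.15], [-1.48, 1.57], [0, 2.5], [-1.57, 4.71], [0.05, 1.97], [-2.85, 2.85]. Speed limits (rad/s): [2.79, 2.79, 3.14, 3.14, 3.14, 3.14, 3.14].

INTERFACE

Orientations are given as a unit quaternion [x, y, z, w].
In Python, from bench import move_ptp, movel, move_j, move_gripper, pause, inverse_kinematics, read_camera, camera_params, MotionError, sign_off, look_for, tip_of, read_time_s, read_qpos, read_joint_vel, read_effort, read_eef_pos, read_tcp_rot, read_ft_force, read_ft_torque, read_finger_gap, read_grasp_force gives the robot as it stands. Calls block until the motion is done:
- move_ptp(position, orientation): joint-space move of the TCP to a pose.
- movel(position, orientation=None, speed=0.15): straight line of the TCP; orientation=None keeps the orientation; speed is the mean speed in m/s.
- move_j(angles): joint-space move.
- move_gripper(opening, effort=None): finger opening in m; effort is the grip in N (None keeps the last); returns when the fingers have stopped.
- pause(seconds).
- inverse_kinematics(position, orientation): joint angles nearest the present ones, or None.
- read_camera(name): name is "scene" or "top"; returns the picture (420x560x3 uint8, red, green, blue); there is no depth.
- camera_params(name): a dict with "K" (3x3 intrinsics, pixels), "camera_from_world" (4x4, takes a point from world to camera coordinates). Camera axes: x right, y down, z forward; pixel columns grow to the right and rows downward; lengths in m; the calibration is good to about 2 mm. A picture is of the moment at which its call begins. camera_params takes no time and is no camera call.
A pose or a line that the arm cannot do raises MotionError and nothing moves.
- sign_off(): hands the job in; it is judged then, once.
Trained networks look in the newest picture that a camera, given by its name, has taken for a name from the list of things; names that differ only in an ending like _2 or _b are one class to them, and where a whole thing is asked for, a point or a joint stands for the part that bears it (a point fixed in the world has none). Each returns a list of dicts, best first, with "confidence" (0 to 1); they miss things now and then, are a little off and sometimes report something else, mostly with a low value. They report only what shows in the picture. A call takes as long as a camera call.
- look_for(camera, name): "at" ([column, row] in pixels, amid what is visible of it).
- tip_of(camera, name): "at" ([column, row] in pixels: a listed point, or the origin of a listed thing).
Readings, each from a call of its own:
- read_time_s(): time.
- read_qpos(): joint angles.
- read_joint_vel(): joint speeds.
- read_effort(): joint torques, N m.
- read_eef_pos(): TCP position.
- read_tcp_rot(): TCP orientation.
- read_ft_force(): force on the tool from outside, world axes, zero at the start.
- read_ft_torque(): the same for the moment, N m.
- read_finger_gap(): finger opening in m.
- read_grasp_force(): force on a finger pad.
Only numpy, scipy, OpenCV 4.12 (cv2) and the standard library are available. Lean on these libraries where they do the work, as an engineer would, in place of code of your own. Each camera call takes 0.05 s, during which the arm holds its last target. There are 200 camera calls.

## Working session

There is one attempt and no reset: what is moved stays moved. The work goes in short steps, each a Python script; the robot and the scene stay as the last script left them, time stands still between calls to the robot, and variables do not carry over. Pictures are saved under pics/ and viewed, at most 14 in all, crops included, and the job is handed in when it is done.

```bash
ls; mkdir -p pics; python3 - <<'E'
from bench import *
import cv2,numpy as np
for c in("scene","top"):
    im=read_camera(c); cv2.imwrite(f"pics/{c}0.png",cv2.cvtColor(im,cv2.COLOR_RGB2BGR))
    p=camera_params(c); print(c,np.round(p["K"],1).tolist(),np.round(p["camera_from_world"],3).tolist())
    for n in("rack","moulding1","rosette1","tray","blower","selector","selector_grip","tin","glue","tweezers","palette_knife"):
        print(n,*[(r,[(np.round(d["at"]).astype(int).tolist(),round(d["confidence"],2)) for d in f(c,n)]) for r,f in(("look",look_for),("tip",tip_of))])
print(read_time_s(),read_tcp_rot())
E
```

```text
pics
scene [[457.2, 0.0, 272.0], [0.0, 457.2, 205.3], [0.0, 0.0, 1.0]] [[-0.863, 0.505, 0.012, 0.444], [0.433, 0.753, -0.496, -0.132], [-0.26, -0.423, -0.868, 1.339], [0.0, 0.0, 0.0, 1.0]]
rack ('look', [([251, 243], 0.81), ([285, 197], 0.4)]) ('tip', [([244, 245], 0.89)])
moulding1 ('look', [([278, 153], 0.84), ([227, 149], 0.58)]) ('tip', [([227, 152], 0.92), ([278, 153], 0.67)])
rosette1 ('look', [([218, 206], 0.95), ([242, 235], 0.92), ([269, 259], 0.66), ([375, 290], 0.46)]) ('tip', [([269, 261], 0.87), ([222, 204], 0.77), ([243, 234], 0.59), ([299, 242], 0.5)])
tray ('look', [([376, 290], 0.92), ([221, 204], 0.52)]) ('tip', [([374, 287], 0.92)])
blower ('look', [([309, 372], 0.95)]) ('tip', [([306, 378], 0.76)])Traceback (most recent call last):
  File "<stdin>", line 7, in <module>
ValueError: it knows: blower, glue, moulding, palette_knife, rack, rosette, selector_grip, tin, tray, tweezers
```

```bash
python3 - <<'E'
from bench import *
import cv2,numpy as np
for c in("scene","top"):
    im=read_camera(c); cv2.imwrite(f"pics/{c}1.png",cv2.cvtColor(im,cv2.COLOR_RGB2BGR))
    p=camera_params(c); print(c,np.round(p["K"],1).tolist(),np.round(p["camera_from_world"],3).tolist())
    for n in("rack","moulding","rosette","tray","blower","selector_grip","tin","glue"):
        print(n,*[(r,[(np.round(d["at"],1).tolist(),round(d["confidence"],2)) for d in f(c,n)]) for r,f in(("look",look_for),("tip",tip_of))])
print(read_time_s(),read_tcp_rot())
E
```

```text
scene [[457.2, 0.0, 272.0], [0.0, 457.2, 205.3], [0.0, 0.0, 1.0]] [[-0.863, 0.505, 0.012, 0.444], [0.433, 0.753, -0.496, -0.132], [-0.26, -0.423, -0.868, 1.339], [0.0, 0.0, 0.0, 1.0]]
rack ('look', [([251.8, 247.8], 0.74)]) ('tip', [([247.1, 243.1], 0.86)])
moulding ('look', [([278.2, 151.3], 0.79), ([227.7, 152.0], 0.59)]) ('tip', [([231.0, 149.6], 0.69), ([278.7, 153.8], 0.6)])
rosette ('look', [([241.1, 235.9], 0.91), ([219.8, 206.1], 0.61), ([267.8, 259.1], 0.6)]) ('tip', [([220.1, 205.2], 0.79), ([244.3, 232.3], 0.66), ([268.5, 260.7], 0.64)])
tray ('look', [([375.7, 288.8], 0.64)]) ('tip', [([374.1, 289.2], 0.97)])
blower ('look', [([306.2, 370.6], 0.61)]) ('tip', [([306.5, 379.8], 0.86)])
selector_grip ('look', [([255.6, 247.7], 0.69), ([321.3, 357.8], 0.64)]) ('tip', [([323.3, 356.7], 0.77)])
tin ('look', [([301.4, 238.8], 0.58)]) ('tip', [([301.7, 243.5], 0.58), ([219.6, 205.9], 0.54)])
glue ('look', [([283.8, 199.1], 0.63)]) ('tip', [([284.5, 199.2], 0.86)])
top [[535.8, 0.0, 280.2], [0.0, 535.8, 215.2], [0.0, 0.0, 1.0]] [[-0.018, -1.0, -0.006, -0.021], [-0.996, 0.019, -0.0
[... 285 characters left out ...]
), ([273.5, 265.0], 0.48)])
rosette ('look', [([309.4, 173.2], 0.96), ([273.0, 176.6], 0.94), ([239.2, 188.3], 0.76)]) ('tip', [([239.2, 186.5], 0.95), ([307.5, 174.5], 0.94), ([183.7, 267.5], 0.61), ([254.5, 234.4], 0.42)])
tray ('look', [([181.3, 268.5], 0.71)]) ('tip', [([183.3, 268.2], 0.67)])
blower ('look', [([142.9, 172.6], 0.88)]) ('tip', [([148.1, 174.0], 0.77)])
selector_grip ('look', [([139.7, 174.6], 0.52)]) ('tip', [])
tin ('look', [([251.0, 233.1], 0.62)]) ('tip', [([253.6, 232.5], 0.82), ([136.9, 172.2], 0.71), ([304.2, 240.1], 0.56)])
glue ('look', [([303.2, 238.5], 0.52)]) ('tip', [([303.7, 236.5], 0.62)])
2.3 [ 1.61188966e-01  9.86923562e-01  1.72300981e-05 -1.13902456e-05]
```

View pics/scene1.png

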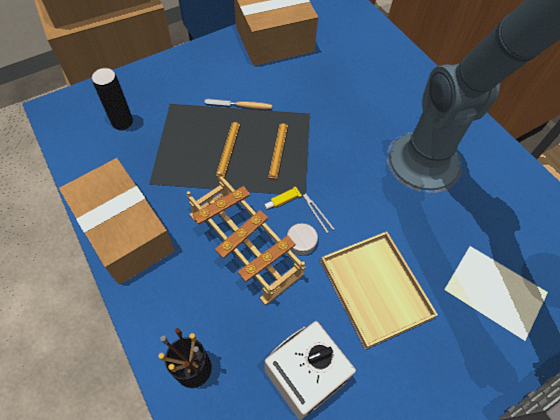

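View pics/top1.png

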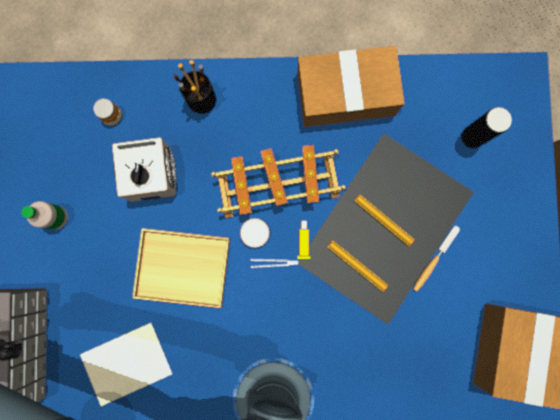

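The scene shows three rosette bars on the rack (scene px 220,205 / 243,234 / 269,260), two mouldings on the dark mat (231,150 / 279,153), the tray at (375,289) and the blower at (306,372). The tin, glue and tweezers lie between the rack and the robot. The top view agrees: mouldings at (384,221) and (359,266), blower switch near (140,175).

```bash
cat > h.py <<'E'
from bench import *
import numpy as np, cv2
P={c:camera_params(c) for c in("scene","top")}
def M(c): return P[c]["K"]@P[c]["camera_from_world"][:3]
for c in P:
    P[c]={k:np.array(v) for k,v in P[c].items()}
def proj(c,X):
    q=M(c)@np.append(X,1); return q[:2]/q[2]
def tri(a,b): # scene px, top px
    X=cv2.triangulatePoints(M("scene"),M("top"),np.array(a,float).reshape(2,1),np.array(b,float).reshape(2,1))[:,0]
    X=X[:3]/X[3]; return X,np.linalg.norm(proj("scene",X)-a)+np.linalg.norm(proj("top",X)-b)
def plane(c,px,z): # px Nx2 -> world xyz on height z
    T=P[c]["camera_from_world"]; R,t=T[:3,:3],T[:3,3]; C=-R.T@t
    d=np.c_[np.atleast_2d(px),np.ones(len(np.atleast_2d(px)))]@np.linalg.inv(P[c]["K"]).T@R
    return C+d*((z-C[2])/d[:,2])[:,None]
E
python3 - <<'E'
from h import *
pairs=dict(rackTip=((245,244),(275,187)),m_a=((278,153),(359,265.5)),m_b=((229,150),(383,220.5)),ros1=((220,205.5),(308.5,173.5)),ros2=((243,234),(273,176.6)),ros3=((268.5,260),(239.2,187)),tray=((374,288.5),(183.3,268)),blower=((306.4,379),(148,174)),grip=((323,356.7),(139.7,174.6)),tin=((301.7,243),(253.6,232.5)),glue=((284.5,199),(303.7,237)))
for k,(a,b) in pairs.items():
    X,e=tri(a,b); print(k,np.round(X,3),"err px",round(e,1))
s=cv2.imread("pics/scene1.png");t=cv2.imread("pics/top1.png")
a=cv2.resize(s[310:415,250:370],None,fx=5,fy=5,interpolation=cv2.INTER_CUBIC)
b=cv2.resize(t[125:210,105:185],None,fx=6,fy=6,interpolation=cv2.INTER_CUBIC)[:, :]
cv2.imwrite("pics/c_blow.png",cv2.resize(np.hstack([cv2.resize(a,(600,525)),cv2.resize(b,(494,525))]),(800,384)))
cv2.imwrite("pics/c_rack.png",cv2.resize(t[135:300,205:425],None,fx=3.6,fy=3.6,interpolation=cv2.INTER_CUBIC))
E
```

```text
rackTip [ 0.58  -0.019  0.006] err px 2.8
m_a [ 0.353 -0.246 -0.016] err px 1.8
m_b [ 0.478 -0.315  0.001] err px 0.5
ros1 [ 0.601 -0.108  0.092] err px 1.7
ros2 [ 0.592 -0.012  0.091] err px 1.3
ros3 [0.569 0.076 0.083] err px 0.5
tray [ 0.358  0.242 -0.01 ] err px 0.4
blower [ 0.622  0.339 -0.001] err px 0.2
grip [0.595 0.329 0.135] err px 4.3
tin [ 0.452  0.046 -0.004] err px 0.7
glue [ 0.432 -0.09   0.012] err px 5.2
```

View pics/c_blow.png

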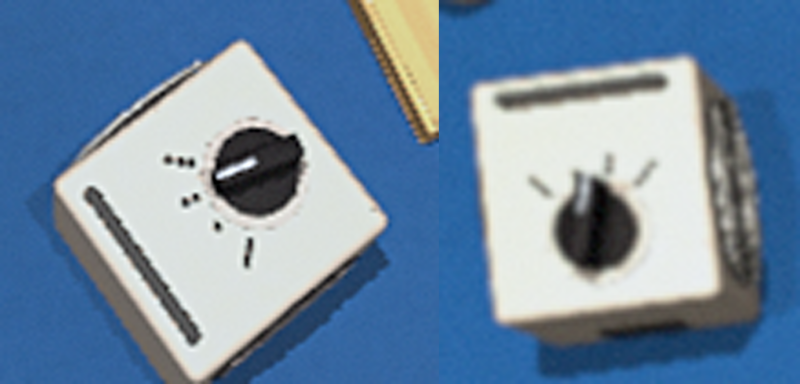

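View pics/c_rack.png

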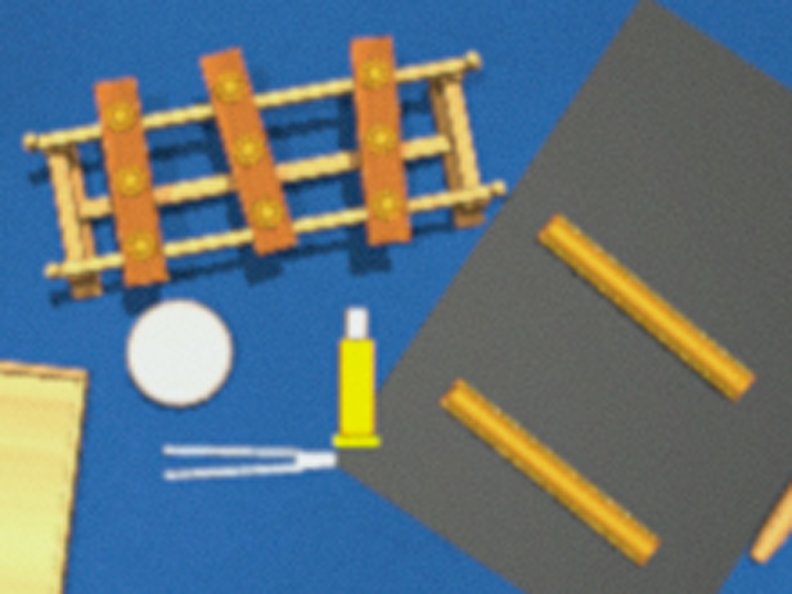

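The blower crop shows the pointer (white line) around one or two dots, so I need to compute the angle properly. The rack crop shows three bars lying a little askew, with both mouldings roughly parallel on the mat. Next I segment for poses.

```bash
cat >> h.py <<'E'
def rects(c,im,z,lo,hi,amin=60,roi=None):
    """coloured blobs -> (centre xyz, yaw of long axis, length, width) on height z; HSV limits"""
    k=4; g=cv2.resize(im,None,fx=k,fy=k,interpolation=cv2.INTER_CUBIC)
    m=cv2.inRange(cv2.cvtColor(g,cv2.COLOR_RGB2HSV),lo,hi)
    if roi is not None:
        q=np.zeros_like(m); x0,y0,x1,y1=[int(k*v) for v in roi]; q[y0:y1,x0:x1]=1; m*=q
    m=cv2.morphologyEx(m,cv2.MORPH_CLOSE,np.ones((9,9),np.uint8)); m=cv2.morphologyEx(m,cv2.MORPH_OPEN,np.ones((9,9),np.uint8))
    out=[]
    for ct in cv2.findContours(m,cv2.RETR_EXTERNAL,cv2.CHAIN_APPROX_NONE)[0]:
        if cv2.contourArea(ct)<amin*k*k: continue
        px=(ct[:,0]+.5)/k-.5
        W=plane(c,px,z)[:,:2]
        (cx,cy),(w,h),_=r=cv2.minAreaRect((W*1000).astype(np.float32))
        b=cv2.boxPoints(r); e=b[1]-b[0] if np.linalg.norm(b[1]-b[0])>np.linalg.norm(b[2]-b[1]) else b[2]-b[1]
        yaw=np.arctan2(e[1],e[0]); yaw=(yaw+np.pi/2)%np.pi-np.pi/2
        out.append((np.array([cx/1000,cy/1000,z]),yaw,max(w,h),min(w,h),px.mean(0)))
    return out
def show(c,im,*a,**k):
    for r in rects(c,im,*a,**k): print(c,np.round(r[0],3),"yaw",round(np.degrees(r[1]),1),"LxW",round(r[2]),round(r[3]),"px",np.round(r[4],1))
E
python3 - <<'E'
from h import *
I={c:cv2.cvtColor(cv2.imread(f"pics/{c}1.png"),cv2.COLOR_BGR2RGB) for c in P}
hs=lambda c,x,y: cv2.cvtColor(I[c][y:y+1,x:x+1],cv2.COLOR_RGB2HSV)[0,0]
print("ros",hs("top",310,182),hs("top",240,200),"gold",hs("top",384,221),"rail",hs("top",255,168),"tray",hs("top",180,265),hs("scene",380,290))
print("ROS")
show("top",I["top"],.095,(4,150,70),(17,255,255),roi=(205,135,345,220))
show("scene",I["scene"],.095,(4,150,70),(17,255,255),roi=(185,175,310,305))
print("MOULD")
show("top",I["top"],.010,(8,130,90),(35,255,255),roi=(320,185,417,300))
show("scene",I["scene"],.010,(8,130,90),(35,255,255),roi=(205,115,300,183))
print("TRAY"); show("top",I["top"],.03,(12,40,110),(35,200,255),roi=(125,220,240,315),amin=1000)
print("BLOWER top"); show("top",I["top"],.13,(0,0,170),(180,60,255),roi=(100,130,185,205),amin=800)
show("scene",I["scene"],.13,(0,0,170),(180,60,255),roi=(255,310,365,415),amin=800)
# pointer
for c,roi in(("top",(132,160,152,182)),("scene",(300,340,340,372))):
    g=cv2.cvtColor(I[c],cv2.COLOR_RGB2GRAY); x0,y0,x1,y1=roi
    print(c); print(g[y0:y1,x0:x1])
E
```

```text
ros [ 13 189 216] [ 16 201 206] gold [ 20 209 221] rail [ 23 120 198] tray [ 27 103 235] [ 28  85 220]
ROS
top [0.509 0.062 0.095] yaw -84.5 LxW 30 21 px [244.7 209. ]
top [ 0.53  -0.032  0.095] yaw -80.1 LxW 30 20 px [280.3 200.1]
top [ 0.535 -0.115  0.095] yaw -87.7 LxW 29 21 px [312.2 197.6]
top [0.549 0.069 0.095] yaw 2.3 LxW 34 33 px [242.  193.4]
top [ 0.57  -0.02   0.095] yaw -78.6 LxW 36 34 px [275.7 185. ]
top [ 0.576 -0.111  0.095] yaw 2.0 LxW 39 34 px [310.5 181.8]
top [0.598 0.076 0.095] yaw 8.1 LxW 34 30 px [239.2 175.3]
top [ 0.616 -0.007  0.095] yaw 9.6 LxW 37 32 px [270.3 167.6]
top [ 0.625 -0.109  0.095] yaw 5.9 LxW 39 30 px [308.9 163.8]
scene [0.632 0.082 0.095] yaw -82.4 LxW 30 29 px [246.3 273.4]
scene [0.596 0.076 0.095] yaw 6.6 LxW 44 32 px [259.3 263.5]
scene [0.654 0.003 0.095] yaw -70.6 LxW 30 25 px [222.8 250.1]
scene [0.534 0.067 0.095] yaw 7.6 LxW 72 31 px [280.8 248. ]
scene [ 0.615 -0.007  0.095] yaw 13.7 LxW 50 34 px [235.3 239.6]
scene [ 0.556 -0.023  0.095] yaw 15.4 LxW 73 32 px [254.2 222.8]
scene [ 0.638 -0.108  0.095] yaw 4.4 LxW 77 35 px [207.5 2
[... 1973 characters left out ...]
8  34  46  53  48  27   4  15  26  33  43  48  52  54  47  81 163
  226 231]
 [ 40  33  43  52  53  47  27   8  13  29  39  43  50  52  48  49  97 175
  226 229]
 [ 40  37  44  52  50  45  22  10  13  22  40  40  49  48  51  61 123 196
  229 229]
 [ 56  35  41  53  49  46  19  14  14  32  40  42  49  48  46  79 149 215
  227 225]
 [ 90  44  44  53  45  35  19   6  25  33  38  46  50  46  59 118 184 228
  226 222]
 [134  73  46  49  46  27  21  17  19  33  36  47  44  52  96 163 221 228
  221 226]]
scene
[[223 223 223 ...  93  91  95]
 [224 224 224 ...  94  92  95]
 [224 223 224 ...  92  94  94]
 ...
 [223 224 223 ... 222 223 224]
 [224 223 224 ... 223 223 222]
 [224 224 224 ... 223 223 224]]
```

Both views agree to 1-2 mm. The blower is at (0.622, 0.328) with yaw 6.4°. The white line runs at about -8.6° in the world, or -15° in the case frame, which is two dots. Next I turn the switch off, then measure the rosette bars.

```bash
cat >> h.py <<'E'
def quat(psi): # tool down, fingers closing along world angle psi
    a=(psi+np.pi/2)/2; return np.array([np.cos(a),np.sin(a),0,0])
def best(p,psi):
    """of the two half-turn-equal grasps the one needing the least joint 7 / total motion"""
    q0=np.array(read_qpos()); c=[]
    for s in(psi,psi+np.pi):
        j=inverse_kinematics(list(p),list(quat(s)))
        if j is not None: c.append((np.abs(np.array(j)-q0).max()+.5*abs(j[6]),s))
    return min(c)[1]
def above(p,psi,zs=.26):
    """safe height, travel, returns chosen psi"""
    x=read_eef_pos()
    if x[2]<zs-.01: movel([x[0],x[1],zs],speed=.25)
    t=[p[0],p[1],zs]; s=best(t,psi); move_ptp(t,list(quat(s))); return s
def down(p,speed=.12):
    movel([p[0],p[1],p[2]+.03],speed=.25); movel(list(p),speed=speed/2)
def stat(s): print(s,"t",round(read_time_s(),1),"gap",round(read_finger_gap(),4),"gf",np.round(read_grasp_force(),1),"F",np.round(read_ft_force(),1),"p",np.round(read_eef_pos(),3))
def turn(frm,to,yaw=np.radians(6.4),c=(.622,.328)):
    """grip the knob at pointer angle frm (case frame), turn to pointer angle to"""
    p=np.array([c[0]-.025*np.cos(yaw),c[1]-.025*np.sin(yaw),.164]); a=yaw+frm+np.pi/2; b=yaw+to+np.pi/2
    move_gripper(.05,30)
    s=above(p,(a+b)/2); s+=a-(a+b)/2          # centre of the sweep picks the branch
    move_ptp([p[0],p[1],.26],list(quat(s)))
    down(p); stat("at knob"); move_gripper(0.0,30); stat("gripped")
    for f in np.linspace(0,1,5)[1:]: move_ptp(list(p),list(quat(s+f*(b-a))))
    stat("turned"); move_gripper(.05); movel([p[0],p[1],.26],speed=.2); stat("up")
E
python3 - <<'E'
from h import *
turn(np.radians(-15),np.radians(45))
I={c:read_camera(c) for c in P}
for c in P: cv2.imwrite(f"pics/{c}2.png",cv2.cvtColor(I[c],cv2.COLOR_RGB2BGR))
show("top",I["top"],.095,(4,145,70),(25,255,255),roi=(220,140,330,215))
show("scene",I["scene"],.095,(4,145,70),(25,255,255),roi=(185,175,310,305))
E
```

```text
at knob t 6.1 gap 0.0503 gf 0.0 F [-0.5  0.4 -0.3] p [0.597 0.325 0.164]
gripped t 6.5 gap 0.0132 gf 33.6 F [ 3.1  4.7 -0.7] p [0.598 0.328 0.165]
turned t 7.9 gap 0.0133 gf 33.6 F [ 0.9  7.2 -1.2] p [0.597 0.33  0.165]
up t 9.0 gap 0.0498 gf 0.0 F [ 0.   0.3 -1.1] p [0.597 0.325 0.259]
top [0.572 0.068 0.095] yaw 6.5 LxW 149 42 px [241.2 185.6]
top [ 0.592 -0.014  0.095] yaw 13.7 LxW 149 39 px [273.4 177. ]
top [ 0.599 -0.109  0.095] yaw 1.3 LxW 149 39 px [309.9 174.1]
scene [0.572 0.073 0.095] yaw 8.7 LxW 150 35 px [266.2 257.9]
scene [ 0.593 -0.013  0.095] yaw 16.3 LxW 150 36 px [241.4 233.4]
scene [ 0.601 -0.111  0.095] yaw 3.0 LxW 154 37 px [219.8 204.8]
```

```bash
python3 - <<'E'
from h import *
px=np.array([(30,140),(474,60),(500,187),(52,270)])/3.6+[205,135]-.36
W=plane("top",px,.104); print(np.round(W,3), W.mean(0)); d=(W[0]+W[3]-W[1]-W[2]); print("rack y axis deg",np.degrees(np.arctan2(d[1],d[0])), np.linalg.norm(d)/2, np.linalg.norm(W[0]-W[3]))
s=cv2.imread("pics/scene2.png");t=cv2.imread("pics/top2.png")
cv2.imwrite("pics/c2.png",np.hstack([cv2.resize(s[200:420,190:440],(500,440)),cv2.resize(t[125:285,90:200],(300,440))]))
# place the second-best known free pose check: IK for all targets
for p in [(.57,.07),(.593,-.013),(.6,-.11),(.359,.242),(.355,-.239),(.479,-.316)]:
    print(p, inverse_kinematics([*p,.03],list(quat(1.6))) is not None)
E
```

```text
[[ 0.602  0.143  0.104]
 [ 0.655 -0.18   0.104]
 [ 0.562 -0.197  0.104]
 [ 0.507  0.128  0.104]] [ 0.5816473  -0.02643504  0.104     ]
rack y axis deg 99.35058120163649 0.3284212526423734 0.09625956585561506
(0.57, 0.07) True
(0.593, -0.013) True
(0.6, -0.11) True
(0.359, 0.242) True
(0.355, -0.239) True
(0.479, -0.316) True
```

View pics/c2.png

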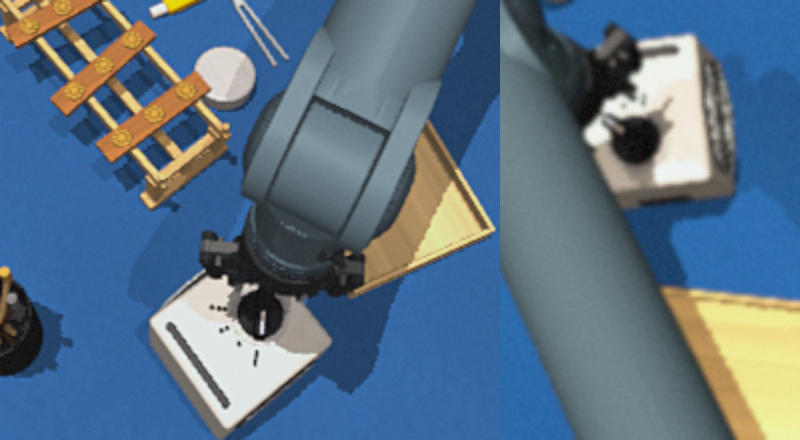

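The pointer's white line now lies on the bar mark (crop px 262,330 to 257,357), so the blower is off. The rack fit from the pegs is centre (0.582, -0.026), yaw 9.4°, with spans 328 and 96 mm against the expected 326 and 96. Now I move the rosette bars to the tray.

```bash
cat >> h.py <<'E'
def frame(c,yaw,v):
    R=np.array([[np.cos(yaw),-np.sin(yaw)],[np.sin(yaw),np.cos(yaw)]]); return np.array(c)+R@np.array(v)
TR=((.359,.242),np.radians(-7.4)); RK=((.5816,-.0264),np.radians(9.35))
def carry(src,yaw,zg,dst,dyaw,zp,eff=35):
    """grasp the bar at src (long axis yaw) with TCP height zg, lay it at dst (long axis dyaw) at zp"""
    move_gripper(.055,eff); s=above(src,yaw+np.pi/2)
    # turn needed while carrying: nearest equivalent
    d=(dyaw-yaw+np.pi/2)%np.pi-np.pi/2
    down([src[0],src[1],zg]); move_gripper(0.0,eff); stat("grip")
    if read_finger_gap()<.015: raise SystemExit("missed")
    movel([src[0],src[1],.24],speed=.2); stat("lift")
    for e in(d,d-np.sign(d)*np.pi):
        if inverse_kinematics([dst[0],dst[1],zp],list(quat(s+e))) is not None: break
    move_ptp([dst[0],dst[1],.24],list(quat(s+e))); down([dst[0],dst[1],zp],.08); stat("down")
    move_gripper(.055); movel([dst[0],dst[1],.24],speed=.25); stat("free")
E
python3 - <<'E'
from h import *
carry((.572,.071),np.radians(7.5),.108,frame(*TR,(0,62)),TR[1],.027)
E
```

```text
grip t 11.9 gap 0.0288 gf 35.5 F [ 0.6 -0.1  2. ] p [0.573 0.071 0.109]
lift t 12.7 gap 0.029 gf 35.3 F [-0.6 -0.4 -1.3] p [0.571 0.071 0.238]Traceback (most recent call last):
  File "<stdin>", line 2, in <module>
  File "h.py", line 74, in carry
    move_ptp([dst[0],dst[1],.24],list(quat(s+e))); down([dst[0],dst[1],zp],.08); stat("down")
    ~~~~~~~~^^^^^^^^^^^^^^^^^^^^^^^^^^^^^^^^^^^^^
bench.MotionError: the arm cannot take that pose within its joint ranges
```

```bash
python3 - <<'E'
from h import *
print(np.round(read_qpos(),2)); 
dst=frame(*TR,(0,62)); print(dst)
for z in(.027,.05,.15,.24):
  for k in range(0,2):
    j=inverse_kinematics([*dst,z],list(quat(TR[1]+np.pi/2+k*np.pi))); print(z,k,None if j is None else np.round(j,2))
E
```

```text
[-0.42  0.26  0.26  1.8  -0.07  1.09  1.57]
[ 8.34432699 61.72561207]
0.027 0 None
0.027 1 None
0.05 0 None
0.05 1 None
0.15 0 None
0.15 1 None
0.24 0 None
0.24 1 None
```

Units slip: I passed mm instead of m.

```bash
sed -i 's/R@np.array(v)/R@(np.array(v)\/1000)  # v in mm/' h.py
python3 - <<'E'
from h import *
t=open('h.py').read()
dst=frame(*TR,(0,62)); print(dst)
q=np.array(read_tcp_rot()); psi=2*np.arctan2(q[1],q[0])-np.pi/2; print(np.degrees(psi))
e=(TR[1]+np.pi/2-psi+np.pi/2)%np.pi-np.pi/2
move_ptp([*dst,.24],list(quat(psi+e))); down([*dst,.027],.08); stat("down"); move_gripper(.055); movel([*dst,.24],speed=.25); stat("free")
carry((.5925,-.0135),np.radians(15),.108,frame(*TR,(0,0)),TR[1],.027)
E
```

```text
[0.36698533 0.30348361]
97.50375117821298
down t 15.7 gap 0.0294 gf 35.2 F [ 0.1 -0.4 -0.5] p [0.367 0.304 0.027]
free t 17.1 gap 0.0547 gf 0.0 F [-0.2 -0.9 -0. ] p [0.366 0.303 0.239]
grip t 20.6 gap 0.0287 gf 35.8 F [ 0.6 -0.3  1.3] p [ 0.593 -0.014  0.109]
lift t 21.4 gap 0.0289 gf 35.5 F [ 0.5 -0.3 -0.6] p [ 0.591 -0.013  0.239]
down t 24.5 gap 0.0289 gf 35.5 F [ 0.2 -0.5  0.3] p [0.359 0.242 0.027]
free t 25.9 gap 0.0551 gf 0.0 F [-0.6  0.1 -0.8] p [0.358 0.241 0.239]
```

```bash
python3 - <<'E'
from h import *
carry((.600,-.110),np.radians(2),.108,frame(*TR,(0,-62)),TR[1],.027)
move_ptp([.42,.0,.35],list(quat(best([.42,0,.35],np.pi/2))))
I={c:read_camera(c) for c in P}
for c in P: cv2.imwrite(f"pics/{c}3.png",cv2.cvtColor(I[c],cv2.COLOR_RGB2BGR))
show("top",I["top"],.010,(8,130,90),(35,255,255),roi=(320,185,417,300))
show("scene",I["scene"],.010,(8,130,90),(35,255,255),roi=(205,115,300,183))
for c in P: print(c,[(np.round(d["at"]),round(d["confidence"],2)) for d in look_for(c,"moulding")])
cv2.imwrite("pics/v3.png",np.hstack([cv2.resize(I[c],(400,300))[:,:,::-1] for c in P]))
E
```

```text
grip t 29.6 gap 0.0288 gf 35.3 F [-0.3  0.3  1.6] p [ 0.601 -0.11   0.109]
lift t 30.4 gap 0.0292 gf 35.0 F [ 0.1  0.  -1. ] p [ 0.599 -0.109  0.239]
down t 33.6 gap 0.0287 gf 35.0 F [-0.9 -0.2 -0.5] p [0.351 0.18  0.027]
free t 35.0 gap 0.055 gf 0.0 F [-0.3 -0.2  0.2] p [0.35  0.18  0.239]
top [ 0.355 -0.239  0.01 ] yaw 49.9 LxW 197 26 px [357.4 265.9]
top [ 0.479 -0.316  0.01 ] yaw 48.8 LxW 197 26 px [383.8 220. ]
top [ 0.563 -0.182  0.01 ] yaw -1.1 LxW 34 25 px [334.1 190.5]
scene [ 0.355 -0.238  0.01 ] yaw 49.9 LxW 203 26 px [277.7 151.3]
scene [ 0.479 -0.316  0.01 ] yaw 48.8 LxW 201 27 px [227.8 149.2]
scene [(array([228., 146.]), 0.62), (array([277., 153.]), 0.62)]
top [(array([359., 264.]), 0.95), (array([383., 220.]), 0.66)]
```

View pics/v3.png

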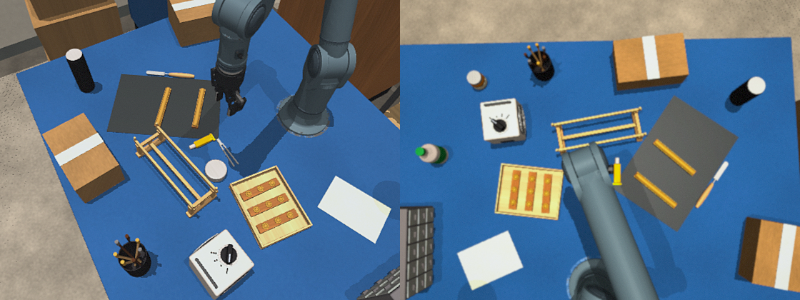

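All three bars lie flat in the tray (scene px 262,185 / 270,207 / 280,225 in the half-size view). The rack is empty and both mouldings are unmoved. Now I lay the mouldings, re-measuring before each grasp.

```bash
cat > m.py <<'E'
from h import *
import sys
def meas(near):
    I={c:read_camera(c) for c in P}
    R={c:[r for r in rects(c,I[c],.01,(8,130,90),(35,255,255),roi=ro) if 150<r[2]<230 and r[3]<45] for c,ro in(("top",(320,185,440,310)),("scene",(195,110,310,183)))}
    b=[(r,q) for r in R["top"] for q in R["scene"] if np.linalg.norm(r[0]-q[0])<.012]
    for r,q in b: print("seen",np.round((r[0]+q[0])/2,3),np.round(np.degrees([r[1],q[1]]),1),"tri z",np.round(tri(q[4],r[4])[0],3))
    r,q=min(b,key=lambda x:np.linalg.norm(x[0][0][:2]-near)); return ((r[0]+q[0])/2)[:2],r[1]
for near,y in(((.479,-.316),-55),((.355,-.239),55)):
    c,yaw=meas(near)
    carry(c,yaw,.021,frame(*RK,(0,y)),RK[1],.1125)
    p=frame((.40,.05),0,(0,0)); move_ptp([*p,.33],list(quat(best([*p,.33],np.pi/2))))
I={c:read_camera(c) for c in P}
for c in P: show(c,I[c],.1,(8,165,90),(24,255,255),roi=dict(top=(205,135,345,225),scene=(185,170,310,305))[c])
cv2.imwrite("pics/v4.png",np.hstack([cv2.resize(I["scene"][130:310,180:320],(400,514)),cv2.resize(I["top"][130:280,205:321],(398,514))])[:,:,::-1])
E
python3 m.py
```

```text
seen [ 0.355 -0.239  0.01 ] [49.9 49.9] tri z [ 0.355 -0.24  -0.001]
seen [ 0.479 -0.316  0.01 ] [48.8 48.8] tri z [ 0.48  -0.317  0.004]
grip t 39.6 gap 0.0229 gf 36.0 F [ 0.6 -0.4  1.4] p [ 0.48  -0.316  0.021]
lift t 40.9 gap 0.023 gf 35.7 F [-0.9  0.2 -1.5] p [ 0.478 -0.315  0.239]
down t 43.3 gap 0.023 gf 35.7 F [ 0.8  1.2 -1. ] p [ 0.591 -0.081  0.113]
free t 44.4 gap 0.0546 gf 0.0 F [-0.3 -0.4 -1.5] p [ 0.59  -0.08   0.239]
seen [ 0.355 -0.239  0.01 ] [49.8 49.9] tri z [ 0.354 -0.241 -0.002]
grip t 49.1 gap 0.0228 gf 35.1 F [-0.4  0.1  3.9] p [ 0.355 -0.239  0.021]
lift t 50.3 gap 0.0229 gf 34.5 F [-0.  -0.2 -1.6] p [ 0.354 -0.238  0.239]
down t 53.1 gap 0.0228 gf 34.5 F [ 1.1 -0.4 -2. ] p [0.573 0.028 0.113]
free t 54.1 gap 0.0551 gf 0.0 F [ 0.2  0.7 -0.4] p [0.572 0.028 0.239]
scene [0.575 0.029 0.1  ] yaw 9.5 LxW 195 25 px [255.4 243.6]
scene [ 0.569 -0.134  0.1  ] yaw 15.0 LxW 195 28 px [226.2 192.3]
top [ 0.566 -0.136  0.1  ] yaw 14.0 LxW 193 25 px [320.2 185.8]
top [0.573 0.027 0.1  ] yaw 8.5 LxW 193 25 px [257.8 184. ]
```

View pics/v4.png

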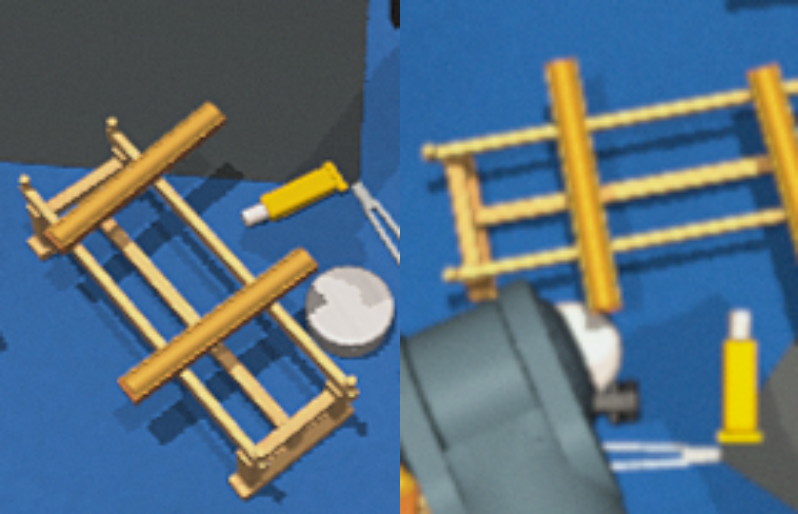

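Moulding 1 was knocked aside on the rack, from rack y -55 to about (-31, -105) mm (scene crop px 135,175). That is close to the 35 mm limit, so I will re-centre it.

```bash
python3 - <<'E'
from h import *
print(tri((226.2,192.3),(320.2,185.8))[0])
carry((.5675,-.135),np.radians(14.5),.111,frame(*RK,(0,-62)),RK[1],.1125)
turn(np.radians(45),np.radians(45),c=(.622,.331)) if 0 else None
move_ptp([.42,.28,.35],list(quat(best([.42,.28,.35],np.pi/2))))
I={c:read_camera(c) for c in P}
ros=dict(top=(205,135,345,225),scene=(185,160,310,305)); Z={}
for c in P:
    Z[c]=[r for r in rects(c,I[c],.1,(8,165,90),(24,255,255),roi=ros[c]) if r[2]>120]
    for r in Z[c]:
        a=RK[1]; d=r[0][:2]-RK[0]; print(c,"rack xy mm",np.round(1000*np.array([d@[np.cos(a),np.sin(a)],d@[-np.sin(a),np.cos(a)]])),"yaw",round(np.degrees(r[1]-a),1),round(r[2]))
for r in Z["top"]:
    q=min(Z["scene"],key=lambda q:np.linalg.norm(q[0]-r[0])); print("tri",np.round(tri(q[4],r[4])[0],3))
cv2.imwrite("pics/v5.png",np.hstack([cv2.resize(I["scene"][130:410,170:450],(400,400)),cv2.resize(I["top"][130:310,110:350],(400,400))])[:,:,::-1])
E
```

```text
[ 0.56865385 -0.13816925  0.0864677 ]
grip t 58.1 gap 0.023 gf 36.0 F [0.3 0.  2.1] p [ 0.568 -0.135  0.111]
lift t 58.9 gap 0.0227 gf 35.7 F [-0.5 -0.8 -1.4] p [ 0.567 -0.134  0.239]
down t 60.7 gap 0.023 gf 35.7 F [ 0.5  0.1 -0.8] p [ 0.592 -0.088  0.113]
free t 61.8 gap 0.0551 gf 0.0 F [-0.7 -0.7 -0.7] p [ 0.591 -0.087  0.239]
scene rack xy mm [ 3. 55.] yaw 0.0 195
scene rack xy mm [  0. -62.] yaw 0.4 196
top rack xy mm [ 1. 54.] yaw -1.1 193
top rack xy mm [ -1. -63.] yaw -0.5 192
tri [0.575 0.026 0.089]
tri [ 0.592 -0.09   0.093]
```

View pics/v5.png

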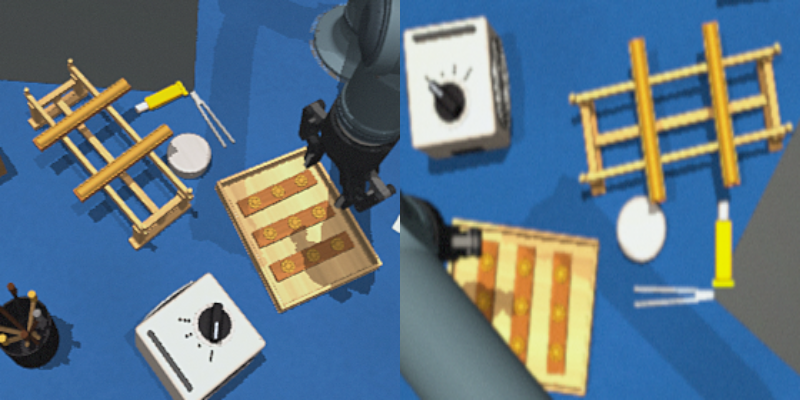

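The mouldings are centred on the rack (rack y +55 and -62 mm, within 1° of square), the bars lie flat in the tray, and the pointer is on the bar mark. Now I turn the switch to two dots.

```bash
python3 - <<'E'
from h import *
turn(np.radians(45),np.radians(-15),c=(.622,.3305))
move_ptp([.42,.05,.35],list(quat(best([.42,.05,.35],np.pi/2))))
I={c:read_camera(c) for c in P}
cv2.imwrite("pics/v6.png",np.hstack([cv2.resize(I["scene"][130:410,170:450],(600,600),interpolation=cv2.INTER_CUBIC)[:, :460],cv2.resize(I["top"][125:345,110:235],(340,600),interpolation=cv2.INTER_CUBIC)])[:,:,::-1])
E
```

```text
at knob t 66.3 gap 0.0503 gf 0.0 F [-0.  -1.6 -0.3] p [0.597 0.328 0.164]
gripped t 66.7 gap 0.0133 gf 32.9 F [-4.3  1.   5.2] p [0.596 0.329 0.165]
turned t 68.0 gap 0.0132 gf 33.0 F [-5.7  1.2  5.6] p [0.596 0.328 0.165]
up t 69.1 gap 0.0498 gf 0.0 F [-0.4  0.5 -0.4] p [0.597 0.328 0.259]
```

View pics/v6.png

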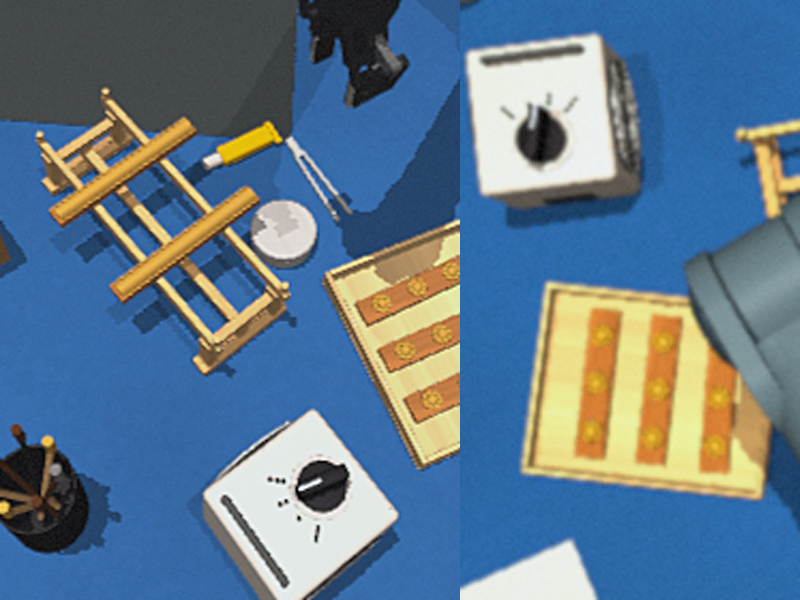

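The white pointer (left px 300,490) is back in its original two-dots direction, the same in both views as at the start. The mouldings and bars are in place and the gripper is clear, so I hand in.

```bash
python3 -c "
from bench import *
print(sign_off(), read_time_s())"
```

```text
the job is handed in; nothing more can be done
the job is handed in; nothing more can be done
```

The job is handed in: I switched the blower off first, laid all three rosette bars flat in the tray and both mouldings centred across the rack (one got knocked aside on the rack and I re-centred it), then set the switch to two dots; `sign_off` gave no verdict.

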